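Put the reagents and the flow meter back in their marked places

TASK

Tidy the sampler's bench station: stand each reagent bottle upright in the spill saucer of its colour (red-capped bottle in the red saucer, blue-capped in the blue, brown bottle in the brown), flat on the floor inside the rim, and lay the yellow flow meter face up on the grey pad, inside and in line with the yellow outline, either way round. Never let a bottle tip over, and leave the roll of tape and the brass fitting where they lie.

Things in the scene. Friction and masses are not known exactly. Their poses are not given: they have to be found in the camera images.
- red_cap_bottle_centre (a point): loose white reagent bottle, red cap, 56 mm across, 140 mm tall, about 0.2 kg, upright. The point is its centre, 70 mm above its foot; z is its axis, up. Sides straight to 87 mm above the foot, then a shoulder and the cap (28 mm across, top 21 mm). Goes in the red saucer. Gripped from above on its sides, mind that the cap's top stays clear of the palm.
- blue_cap_bottle_centre (a point): loose white reagent bottle, blue cap, 58 mm across, 130 mm tall, about 0.2 kg, upright. The point is its centre, 65 mm above its foot; z is its axis, up. Sides straight to 80 mm above the foot, then a shoulder and the cap (30 mm across, top 21 mm). Goes in the blue saucer. Gripped from above on its sides, mind that the cap's top stays clear of the palm.
- brown_bottle_centre (a point): loose brown glass reagent bottle, black cap, 62 mm across, 125 mm tall, about 0.2 kg, upright. The point is its centre, 62.5 mm above its foot; z is its axis, up. Sides straight to 77 mm above the foot, then a shoulder and the cap (32 mm across, top 21 mm). Goes in the brown saucer. Gripped from above on its sides, mind that the cap's top stays clear of the palm.
- meter_centre (a point): loose yellow hand-held flow meter, 133 x 62 mm, body 26 mm high with a black dial on top to 35 mm, about 0.2 kg, lying face up. The point is the centre of its footprint, 13 mm above its underside; x runs along its length (two small stubs at the +x end), y across its 62 mm width, z up out of its face. Grip it across the width.
- red_saucer: fixed red round spill saucer, 96 mm over its flared rim, 10 mm tall; flat floor 6 mm thick (6 mm above the bench), about 42 mm in radius inside the rim. Origin: centre of its underside, on the bench; z up.
- blue_saucer: fixed blue round spill saucer, 96 mm over its flared rim, 10 mm tall; flat floor 6 mm thick (6 mm above the bench), about 42 mm in radius inside the rim. Origin: centre of its underside, on the bench; z up.
- brown_saucer: fixed brown round spill saucer, 96 mm over its flared rim, 10 mm tall; flat floor 6 mm thick (6 mm above the bench), about 42 mm in radius inside the rim. Origin: centre of its underside, on the bench; z up.
- meter_pad: fixed flat grey rubber pad, 168 x 97 x 6 mm, with a printed yellow rectangular outline whose inside measures 153 x 82 mm. Origin: centre of its underside, on the bench; x runs along its long side, z up. Its top is 6 mm above the bench.
- tape_centre (a point): bystander: loose flat white roll of thread-seal tape with a blue core, 56 mm across, 14 mm high, lying flat beyond the work; the point is its centre. Leave it where it is.
- union_centre (a point): bystander: loose small brass tube fitting with hexagons, 22 x 67 x 19 mm (long along its y), lying beyond the work, in front of the blue drawer unit; the point is its centre. Leave it where it is.
Things that resemble listed ones, but are neither listed nor needed, are in the scene too. What is shaped like the part that bears red_cap_bottle_centre but green or purple is not meant.

How it is judged:
At the end, for the whole second after the job is handed in: Each bottle stands in the saucer of its colour, upright within 0.06 rad, down on the saucer's floor and within 15 mm of its centre; the flow meter lies flat and face up on the grey pad, its centre within 15 mm of the pad's and its length within 0.2 rad of the pad's, either way round; all at rest (horizontal distance between red_cap_bottle_centre and red_saucer below 0.015 m and angle between each of red_cap_bottle_centre, blue_cap_bottle_centre, brown_bottle_centre's own z axis and vertical below 0.06 rad and z of red_cap_bottle_centre in the frame of red_saucer below 0.079 m and linear speed of each of red_cap_bottle, blue_cap_bottle, brown_bottle, meter below 0.02 m/s and horizontal distance between blue_cap_bottle_centre and blue_saucer below 0.015 m and z of blue_cap_bottle_centre in the frame of blue_saucer below 0.074 m and horizontal distance between brown_bottle_centre and brown_saucer below 0.015 m and z of brown_bottle_centre in the frame of brown_saucer below 0.0715 m and horizontal distance between meter_centre and meter_pad below 0.015 m and angle between the x axis of meter_centre and the x axis of meter_pad, either way round below 0.2 rad and angle between the z axis of meter_centre and the z axis of meter_pad, either way round below 0.06 rad and z of meter_centre in the frame of meter_pad between 0.0165 and 0.022 m); the robot touches nothing.
It fails at once if the red cap bottle tipped over (more than 0.5 rad) (angle between red_cap_bottle_centre's own z axis and vertical above 0.5 rad).
It fails at once if the blue cap bottle tipped over (more than 0.5 rad) (angle between blue_cap_bottle_centre's own z axis and vertical above 0.5 rad).
It fails at once if the brown bottle tipped over (more than 0.5 rad) (angle between brown_bottle_centre's own z axis and vertical above 0.5 rad).
It fails at once if the roll of tape was moved more than 20 mm (distance of tape_centre from where it was at the start of the episode above 0.02 m).
It fails at once if the brass fitting was moved more than 20 mm (distance of union_centre from where it was at the start of the episode above 0.02 m).
It also fails if it takes over 115 s, if anything falls off the work surface, if the arm or the gripper's body presses on something with over 40 N, if the wrist force passes 120 N, or if a joint passes its speed limit or range.

ROBOT

A 6-joint arm with a two-finger parallel gripper is mounted at the origin on a cart in front of the work surface, level with it; the furniture and walls round the work are solid. World frame = base frame: x ahead of the robot, y to its left, z up, the work surface at z = 0. Lengths are in m, angles in rad, forces in N, time in s.
With the tool pointing down it reaches from about 0.35 to 0.975 m from the base axis. Payload 4.9 kg.
Tool frame: the origin (TCP) lies on the centre line of the jaws, within the pads' length; the fingertips stand 25 mm ahead of it and the grasp point (between the pads) lies 6 mm ahead of it; z points along the fingers, y is the line along which they close (so a half turn about z gives the same grasp; the last joint's range is limited). The gripper opens to 85 mm and grips with 20 to 120 N. Pads are 22 mm wide; open, the fingers measure 114 mm over their backs; the gripper's body (76 mm by 85 mm) begins 54 mm behind the grasp point. The pads swing forward as they close: fully open they stand 13 mm farther back than shut.
Start: joints at [1.213, 0.053, 1.613, -0, 1.476, -0.119], TCP at [0.148, 0.607, 0.256] pointing down, gripper open.
Joint ranges: [-3.01, 3.01], [-1.01, 2.22], [0.06, 2.58], [-1.02, 4.17], [0.09, 2.62], [-3.14, 3.14]. Speed limits (rad/s): [2.57, 2.57, 3.14, 3.14, 3.14, 3.14].

INTERFACE

Orientations are given as a unit quaternion [w, x, y, z].
In Python, from plant import state, grab_frame, get_calibration, job gives the robot as it stands. The module is installed in compiled form; this text tells all that it offers.
- The arm moves only by the tool move_arm, never from a script. Its argument "targets" is a list that holds one entry, the list of rows, each a list of 5 numbers: the opening in per cent of the stroke, from 0 (shut) to 100 (fully open), then the shift along the tool's x, y, z as a fraction of full scale, then the turn about the tool's z as a fraction of full scale. A call has 1 to 5 rows; each row shifts and turns the commanded pose from where the row before left it, along the tool's axes as they then stand; what a row does not reach is not made up. Full scale, the value 1, is 0.6 m for a shift and 6 degrees for a turn. A row lasts 1/12 s, in which the tool goes at most 41.7 mm and 7.16 degrees, less where a joint would pass 70% of its speed; a pose out of reach is approached as far as the arm can. A call with a number of a shift or a turn outside -1 to 1 is refused whole. A call with a gripper value outside its range is refused whole. The fingers move at their own pace and stop on an object; the grip force is fixed at half the most. Time passes only in rows, so rows that do not move let the fingers close. It gives the time, the measured TCP pose, the force, the opening and the grip force at its end, in the units of the state.
- state(): the state, without advancing time (a new reading comes with each control period).
- grab_frame(name): name is "side" or "top" or "wrist"; returns the picture (420x560x3 uint8, red, green, blue); there is no depth.
- get_calibration(name): a dict with "vertical_fov" (degrees; the focal length in pixels is half the picture's height over the tangent of half this angle, whatever the lens; pixels are square), "cx", "cy" (the principal point, pixels), "R" (3x3) and "t" (3): a world point X has camera coordinates R X + t. Camera axes: x right, y down, z forward; pixel columns grow to the right and rows downward; lengths in m; the calibration is good to about 2 mm. A picture is of the moment at which its call begins: read the wrist's pose just before it. get_calibration takes no time and is no camera call; for the wrist camera it gives the pose at the moment of the call.
- job.job_done(): hands the job in; it is judged then, once.
The state is a dict: "time": time; "joint_pos": joint angles; "joint_vel": joint speeds; "joint_efforts": joint torques, N m; "tool_pos": TCP position; "tool_rot": TCP orientation; "contact_force": force on the tool from outside, world axes, zero at the start; "ft_torque": the same for the moment, N m; "gripper_width": opening from 0.0 (shut) to 1.0 (fully open); "grasp_force": force on a finger pad.
Only numpy, scipy, OpenCV 4.12 (cv2) and the standard library are available. Lean on these libraries where they do the work, as an engineer would, in place of code of your own. Each camera call takes 0.05 s, during which the arm holds its last target. There are 200 camera calls.

## Working session

There is one attempt and no reset: what is moved stays moved. The work goes in short steps, Python scripts to look and compute and a tool call to move; the robot and the scene stay as the last step left them, time stands still between calls to the robot, and variables do not carry over. Pictures are saved under pics/ and viewed, at most 14 in all, crops included, and the job is handed in when it is done.

Besides the shell and the picture viewer there is one more tool, called as name([rows], argument=value, ...), one row to a line, values as JSON. move_arm: Moves the arm, as the interface text tells. Shift numbers are shares of 0.6 m and turn numbers shares of 6 degrees, none past 1 either way. Its arguments: {"type":"object","properties":{"targets":{"type":"array"}},"required":["targets"]}

```bash
mkdir -p pics
python3 - <<'E'
from plant import *
import cv2
for n in("top","side"):
    f=grab_frame(n); cv2.imwrite(f"pics/{n}0.png",f[:,:,::-1]); c=get_calibration(n); print(n,c)
print(state())
E
```

```text
top {'vertical_fov': 42.147040351720364, 'cx': 271.49018417122574, 'cy': 205.50668469582442, 'R': array([[ 0.0173192 , -0.99983038,  0.00626623],
       [-0.9949229 , -0.01785492, -0.09904351],
       [ 0.09913859, -0.00451906, -0.99506337]]), 't': array([-0.17248974,  0.56611116,  1.72786846])}
side {'vertical_fov': 49.061091786915554, 'cx': 279.1015840096506, 'cy': 211.36907368179888, 'R': array([[-0.89026499, -0.45543276,  0.00304135],
       [-0.29164168,  0.56493704, -0.77187517],
       [ 0.34981907, -0.68806042, -0.63576684]]), 't': array([0.43246316, 0.31502178, 1.23191023])}
{'time': 0.1, 'joint_pos': array([ 1.21298900e+00,  5.33077297e-02,  1.61418283e+00,  1.25797827e-05,
        1.47598766e+00, -1.18970460e-01]), 'joint_vel': array([-0.00025113, -0.00140709, -0.0022587 ,  0.00034945, -0.00089525,
        0.00031783]), 'joint_efforts': array([-1.44670885e-03, -3.94904387e+01, -3.71362674e+01, -2.45443134e-04,
        3.96586998e-03, -3.25968799e-07]), 'tool_pos': array([0.14765157, 0.60676936, 0.25515982]), 'tool_rot': array([-2.28710285e-04,  1.19135349e-01,  9.92877575e-01, -9.14642123e-04]), 'contact_force': array([0.02348773, 0.11177281, 0.01777732]), 'ft_torque': array([ 0.04579655,  0.005122  , -0.04094473]), 'grasp_force': 0.0, 'gripper_width': 0.99614166871447}
```

View pics/top0.png

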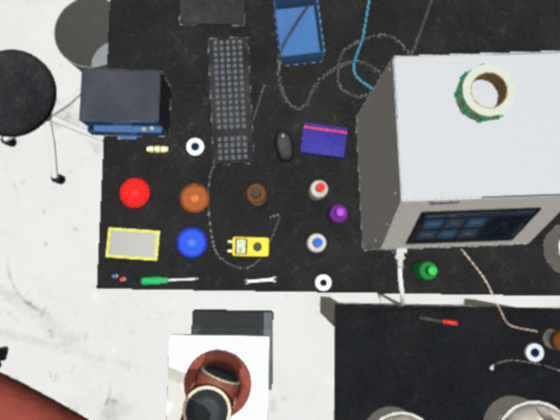

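View pics/side0.png

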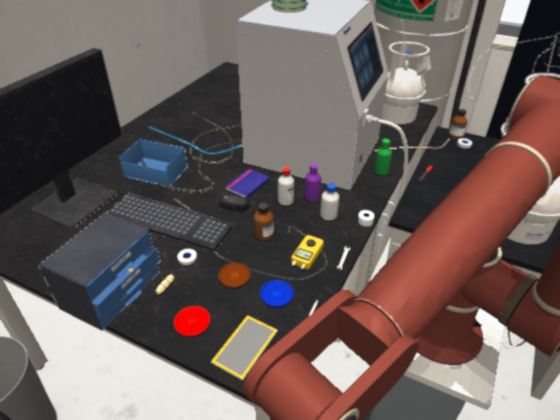

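Candidates (top view): red cap (319,188), blue cap (317,242) and brown (257,194) are the targets. Purple (338,213), green (428,270) and the brown bottle off at the right (553,340) are the lookalikes. The meter is at (249,246). The saucers are red (134,192), brown (194,198) and blue (191,242), and the pad is at (132,244). Tape candidates are (195,146), (323,282) and (535,352), and the fitting is at (157,149).

```bash
cat > h.py <<'E'
import numpy as np, cv2
from plant import *
def ray(c,u,v,z):
    f=210/np.tan(np.radians(c["vertical_fov"]/2)); R=np.array(c["R"]);t=np.array(c["t"])
    o=-R.T@t; d=R.T@np.array([(u-c["cx"])/f,(v-c["cy"])/f,1]); return o+d*(z-o[2])/d[2]
def proj(c,X):
    f=210/np.tan(np.radians(c["vertical_fov"]/2)); p=c["R"]@np.array(X)+c["t"]; return f*p[0]/p[2]+c["cx"],f*p[1]/p[2]+c["cy"]
def blob(img,lo,hi,at=None,r=40,mn=15):
    """largest HSV blob near at"""
    h=cv2.cvtColor(img,cv2.COLOR_RGB2HSV); m=cv2.inRange(h,np.array(lo),np.array(hi))
    if at is not None:
        k=np.zeros_like(m); cv2.circle(k,tuple(map(int,at)),r,255,-1); m&=k
    cs=cv2.findContours(m,cv2.RETR_EXTERNAL,cv2.CHAIN_APPROX_NONE)[0]
    return max(cs,key=cv2.contourArea) if cs else None
def cen(k):
    (x,y),(w,h),a=cv2.minAreaRect(k); return x,y,w,h,a
E
python3 - <<'E'
from h import *
f=cv2.cvtColor(cv2.imread("pics/top0.png"),cv2.COLOR_BGR2RGB); c=get_calibration("top")
for n,lo,hi,at,r,z in [("redsaucer",(0,150,80),(8,255,255),(134,192),25,.01),("brownsaucer",(5,120,50),(15,255,255),(194,198),25,.01),("bluesaucer",(105,120,80),(130,255,255),(191,242),25,.01),
 ("pad",(22,120,100),(35,255,255),(132,244),40,.006),("meter",(20,120,80),(35,255,255),(249,246),30,.026),
 ("redcap",(0,120,80),(10,255,255),(319,188),12,.14),("bluecap",(100,90,60),(130,255,255),(317,242),12,.13),("brown",(4,80,30),(20,255,255),(257,194),20,.07)]:
    k=blob(f,lo,hi,at,r); q=cen(k); print(n,np.round(q,1),np.round(ray(c,q[0],q[1],z),4))
    if n in("pad","meter"):
        b=cv2.boxPoints(cv2.minAreaRect(k)); print(np.round([ray(c,*p,z)[:2] for p in b],3).tolist())
f2=cv2.resize(f[170:260,170:360],None,fx=4,fy=4,interpolation=2)
cv2.imwrite("pics/crop.png",f2[:,:,::-1])
E
```

```text
redsaucer [134. 192.  30.  30.  90.] [0.6071 0.2864 0.01  ]
brownsaucer [194.  197.5  29.   30.   90. ] [0.5926 0.0904 0.01  ]
bluesaucer [191.3 242.3  30.4  31.1  45. ] [0.4469 0.0947 0.01  ]
pad [132.2 243.5  52.8  30.7   4.3] [0.4396 0.2862 0.006 ]
[[0.395, 0.373], [0.494, 0.37], [0.484, 0.199], [0.385, 0.203]]
meter [250.  246.5  21.   38.   90. ] [ 0.4362 -0.096   0.026 ]
[[0.469, -0.034], [0.471, -0.156], [0.404, -0.157], [0.402, -0.036]]
redcap [320.  187.    7.1   8.5  45. ] [ 0.6169 -0.3079  0.14  ]
bluecap [317. 242.   8.   8.  90.] [ 0.4508 -0.3013  0.13  ]
brown [256. 193.  20.  20.  90.] [ 0.6037 -0.1128  0.07  ]
```

View pics/crop.png

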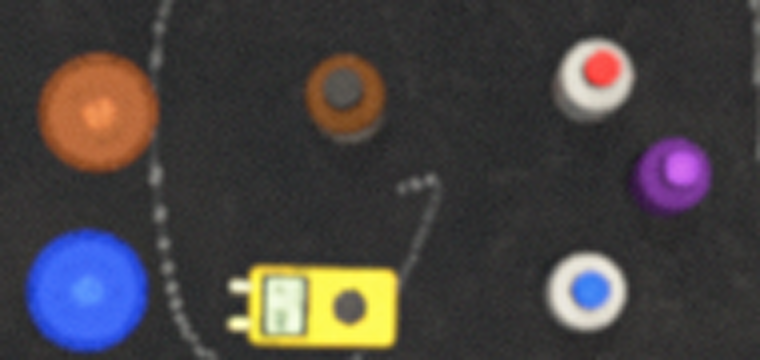

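The crop confirms the choice: brown bottle left, meter with its stubs toward +y, red cap upper right, blue cap lower right. The purple one sits between the last two and is ignored. First move: turn 76.4° so the tool's axes line up with the world (tool x = +Y, tool y = +X), then go over the pad.

move_arm([
  [[100, 0, 0, 0, 0.98], [100, 0, 0, 0, 0.98], [100, 0, 0, 0, 0.98], [100, 0, 0, 0, 0.98], [100, 0, 0, 0, 0.98]],
])

```text
time: 0.52
tool_pos: [0.1477, 0.6069, 0.2555]
tool_rot: [0.0, 0.37, 0.929, -0.001]
contact_force: [0.2, 0.4, -0.3]
gripper_width: 1.001
grasp_force: 0.0
```

move_arm([
  [[100, 0, 0, 0, 0.98], [100, 0, 0, 0, 0.98], [100, 0, 0, 0, 0.98], [100, 0, 0, 0, 0.98], [100, 0, 0, 0, 0.98]],
])

```text
time: 0.93
tool_pos: [0.1477, 0.6069, 0.2556]
tool_rot: [0.0, 0.593, 0.805, -0.001]
contact_force: [-0.2, -0.4, 0.6]
gripper_width: 1.005
grasp_force: 0.0
```

move_arm([
  [[100, 0, 0, 0, 0.98], [100, 0, 0, 0, 0.98], [100, 0, 0, 0, 0.98], [100, -0.04, 0.04, 0, 0], [100, -0.04, 0.04, 0, 0]],
])

```text
time: 1.35
tool_pos: [0.1952, 0.5589, 0.2554]
tool_rot: [0.0, 0.707, 0.707, -0.001]
contact_force: [0.3, -0.4, 0.4]
gripper_width: 1.0
grasp_force: 0.0
```

move_arm([
  [[100, -0.045, 0.04, 0, 0], [100, -0.045, 0.04, 0, 0], [100, -0.045, 0.04, 0, 0], [100, -0.045, 0.04, 0, 0], [100, -0.045, 0.04, 0, 0]],
])

```text
time: 1.77
tool_pos: [0.316, 0.4223, 0.2558]
tool_rot: [0.0, 0.708, 0.706, -0.0]
contact_force: [1.4, -0.0, 0.5]
gripper_width: 0.999
grasp_force: 0.0
```

move_arm([
  [[100, -0.045, 0.04, 0, 0], [100, -0.045, 0.04, 0, 0], [100, -0.045, 0.04, 0, 0], [100, -0.045, 0.04, 0, 0], [100, -0.045, 0.04, 0, 0]],
])

```text
time: 2.18
tool_pos: [0.4358, 0.287, 0.2559]
tool_rot: [-0.0, 0.708, 0.706, -0.0]
contact_force: [0.6, 0.5, 0.3]
gripper_width: 1.002
grasp_force: 0.0
```

Run:
```python
from h import *
s=state(); c=get_calibration("wrist"); f=grab_frame("wrist"); cv2.imwrite("pics/w1.png",f[:,:,::-1])
print(s["tool_pos"],c["vertical_fov"],np.round(c["R"],2).tolist(), -c["R"].T@c["t"])
for p in [(.44,.286,.006),(.607,.286,.01),(.447,.095,.01)]: print(proj(c,p))
```

```text
[0.43575864 0.28698079 0.25588492] 58.098488886635685 [[1.0, -0.0, -0.0], [-0.0, -0.94, 0.33], [-0.0, -0.33, -0.94]] [0.4344638  0.37232683 0.37331642]
(np.float64(280.13924016324853), np.float64(170.6221805125401))
(np.float64(450.25316008276593), np.float64(171.28104446546465))
(np.float64(285.7230524561982), np.float64(334.1941260393487))
```

View pics/w1.png

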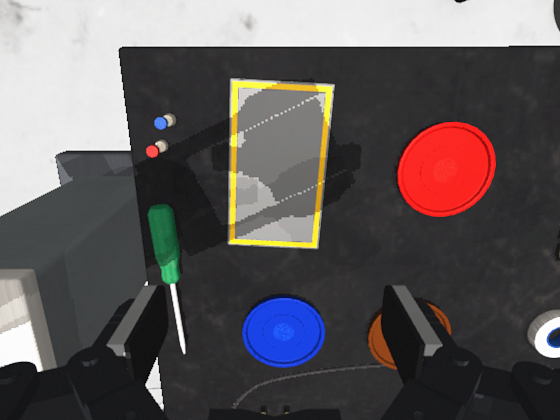

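The wrist view shows the pad (282,163), red saucer (447,169), blue saucer (284,332), and brown saucer (410,335), partly behind a finger.

Run:
```python
from h import *
f=cv2.imread("pics/w1.png")[:,:,::-1].copy(); c=get_calibration("wrist")
def outline(k,z): return np.array([ray(c,p[0][0],p[0][1],z)[:2] for p in k],np.float32)
for n,lo,hi,at,r in [("red",(0,150,60),(8,255,255),(447,169),70),("blue",(105,120,60),(130,255,255),(284,332),60)]:
    o=outline(blob(f,lo,hi,at,r),.01); print(n,cv2.fitEllipse(o[:,None]))
k=blob(f,(22,120,90),(35,255,255),(282,163),120); print("pad",cv2.minAreaRect(outline(k,.006)))
```

```text
red ((0.6070201992988586, 0.2805412709712982), (0.0946543887257576, 0.09596729278564453), 61.30404281616211)
blue ((0.44740089774131775, 0.09120479226112366), (0.09468529373407364, 0.09834061563014984), 3.0567262172698975)
pad ((0.441836416721344, 0.2921769618988037), (0.14145813882350922, 0.09204712510108948), 86.52539825439453)
```

move_arm([
  [[100, -0.06, 0, 0, 0], [100, -0.06, 0, 0, 0], [100, -0.06, 0, 0, 0], [100, -0.06, 0, 0, 0], [100, -0.06, 0, 0, 0]],
])

```text
time: 2.65
tool_pos: [0.4341, 0.1073, 0.2558]
tool_rot: [-0.0, 0.708, 0.707, -0.0]
contact_force: [0.4, -0.2, 1.2]
gripper_width: 1.0
grasp_force: 0.0
```

move_arm([
  [[100, -0.06, 0, 0, 0], [100, -0.06, 0, 0, 0], [100, -0.06, 0, 0, 0], [100, -0.06, 0, 0, 0], [100, 0, 0, 0, 0]],
])

```text
time: 3.07
tool_pos: [0.434, -0.04, 0.256]
tool_rot: [0.001, 0.71, 0.704, -0.001]
contact_force: [0.6, 0.1, 0.3]
gripper_width: 0.999
grasp_force: 0.0
```

Run:
```python
from h import *
s=state(); c=get_calibration("wrist"); f=grab_frame("wrist"); cv2.imwrite("pics/w2.png",f[:,:,::-1])
print(s["tool_pos"])
def outline(k,z): return np.array([ray(c,p[0][0],p[0][1],z)[:2] for p in k],np.float32)
for n,p,lo,hi,r,z in [("bluesauc",(.447,.095,.01),(105,120,60),(130,255,255),80,.01),("brownsauc",(.593,.09,.01),(5,100,40),(18,255,255),80,.01)]:
    q=proj(c,p); k=blob(f,lo,hi,q,r); print(n,q,cv2.fitEllipse(outline(k,z)[:,None]))
q=proj(c,(.436,-.09,.026)); k=blob(f,(20,120,70),(35,255,255),q,140); print("meter",q,cv2.minAreaRect(outline(k,.026)))
```

```text
[ 0.43399092 -0.04001839  0.25600401]
bluesauc (np.float64(289.80929248750266), np.float64(16.844979589634534)) ((0.44371771812438965, 0.08208320289850235), (0.06395787745714188, 0.10156731307506561), 89.60110473632812)
brownsauc (np.float64(458.3161783516196), np.float64(21.535012255474584)) ((0.5884798765182495, 0.07922681421041489), (0.06712624430656433, 0.10148290544748306), 89.65972137451172)
meter (np.float64(278.4029181407491), np.float64(223.38480273580498)) ((0.43387654423713684, -0.09126187115907669), (0.12165060639381409, 0.06039690226316452), 89.71995544433594)
```

View pics/w2.png

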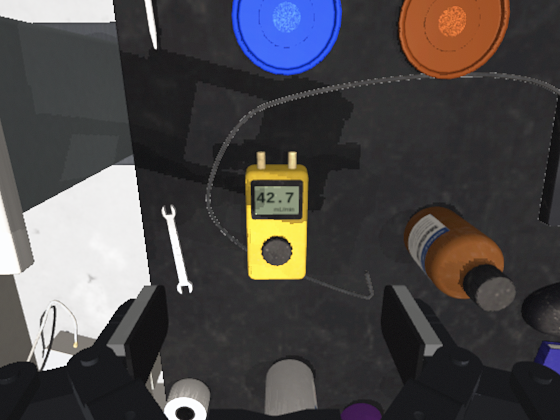

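The meter (277,222) is square to the tool. Now the meter grasp, with its target grip at (0.434, -0.086, 0.03).

move_arm([
  [[100, -0.038, 0, 0.03, 0], [100, -0.038, 0, 0.05, 0], [100, 0, 0, 0.06, 0], [100, 0, 0, 0.06, 0], [100, 0, 0, 0.06, 0]],
])

```text
time: 3.53
tool_pos: [0.4344, -0.0799, 0.0989]
tool_rot: [0.0, 0.708, 0.707, 0.0]
contact_force: [0.2, 0.8, -0.6]
gripper_width: 1.003
grasp_force: 0.0
```

move_arm([
  [[100, 0, 0, 0.06, 0], [100, 0, 0, 0.04, 0], [100, 0, 0, 0.015, 0], [100, 0, 0, 0, 0], [0, 0, 0, 0, 0]],
])

```text
time: 3.95
tool_pos: [0.4349, -0.0804, 0.0319]
tool_rot: [0.0, 0.707, 0.707, 0.0]
contact_force: [-0.1, 0.2, 0.2]
gripper_width: 0.886
grasp_force: 0.0
```

move_arm([
  [[0, 0, 0, 0, 0], [0, 0, 0, 0, 0], [0, 0, 0, 0, 0], [0, 0, 0, 0, 0], [0, 0, 0, 0, 0]],
])

```text
time: 4.37
tool_pos: [0.4366, -0.0816, 0.034]
tool_rot: [0.002, 0.708, 0.706, 0.001]
contact_force: [0.3, 1.3, 7.9]
gripper_width: 0.705
grasp_force: 67.3
```

Run:
```python
from h import *
f=cv2.imread("pics/w1.png")[:,:,::-1].copy(); c=get_calibration("wrist")
c["t"]=-c["R"]@np.array([0.4344638,0.37232683,0.37331642])
P=np.array([ray(c,*p,.006)[:2] for p in [(232,80),(333,85),(318,248),(229,243)]]);print(P.round(4).tolist(),P.mean(0))
```

```text
[[0.3975, 0.3708], [0.4905, 0.3662], [0.4827, 0.2011], [0.388, 0.2073]] [0.43967662 0.28632907]
```

move_arm([
  [[0, 0, 0, -0.03, 0], [0, 0, 0, -0.05, 0], [0, 0.03, 0, 0, 0], [0, 0.06, 0, 0, 0], [0, 0.06, 0, 0, 0]],
])

```text
time: 4.78
tool_pos: [0.4353, 0.0093, 0.0809]
tool_rot: [0.001, 0.709, 0.705, 0.001]
contact_force: [0.3, 0.0, -2.4]
gripper_width: 0.706
grasp_force: 66.3
```

move_arm([
  [[0, 0.06, 0, 0, 0], [0, 0.06, 0, 0, 0], [0, 0.06, 0, 0, 0], [0, 0.06, 0, 0, 0], [0, 0.06, 0, 0, 0]],
])

```text
time: 5.2
tool_pos: [0.4347, 0.1909, 0.0799]
tool_rot: [0.0, 0.708, 0.706, 0.001]
contact_force: [0.4, -0.2, -1.6]
gripper_width: 0.711
grasp_force: 66.3
```

move_arm([
  [[0, 0.06, 0, 0, 0], [0, 0.06, 0, 0, 0], [0, 0.04, 0, 0, 0], [0, 0, 0, 0, 0.5], [0, 0, 0, 0, 0]],
])

```text
time: 5.62
tool_pos: [0.435, 0.2864, 0.0798]
tool_rot: [0.0, 0.726, 0.688, 0.0]
contact_force: [0.1, -0.2, -1.3]
gripper_width: 0.706
grasp_force: 66.3
```

Run:
```python
from h import *
s=state(); c=get_calibration("wrist"); f=grab_frame("wrist"); cv2.imwrite("pics/w3.png",f[:,:,::-1])
print(s["tool_pos"],s["tool_rot"],s["gripper_width"])
```

```text
[0.43500371 0.28640709 0.07975621] [1.50513774e-04 7.25528585e-01 6.88191951e-01 2.97683738e-04] 0.70552299030706
```

View pics/w3.png

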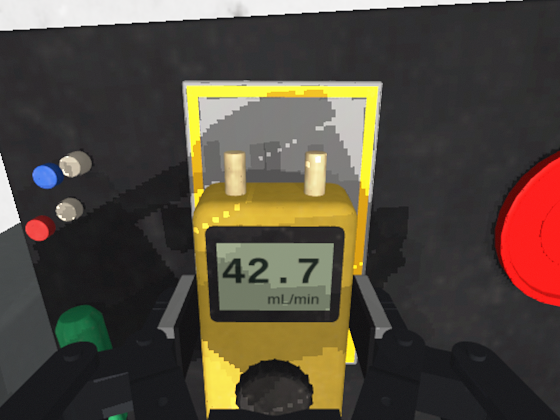

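The meter is held level and parallel to the pad outline. The stub tips at (234,153) and (316,153) give its centre.

Run:
```python
from h import *
c=get_calibration("wrist")
for z in(.06,.068): print([ray(c,u,153,z).round(4)[:2].tolist() for u in(234,316)])
P=[ray(c,*p,.006)[:2] for p in [(184,82),(381,82)]];print(P)
```

```text
[[0.4219, 0.3459], [0.4517, 0.3443]]
[[0.4228, 0.3473], [0.4509, 0.3459]]
[array([0.39464789, 0.37138887]), array([0.48875973, 0.36648303])]
```

move_arm([
  [[0, 0.01, 0.009, 0, 0], [0, 0, 0, 0.03, 0], [0, 0, 0, 0.025, 0], [0, 0, 0, 0.009, 0], [0, 0, 0, 0, 0]],
])

```text
time: 6.08
tool_pos: [0.4412, 0.2901, 0.0409]
tool_rot: [-0.0, 0.726, 0.687, -0.001]
contact_force: [0.2, 0.6, -2.6]
gripper_width: 0.706
grasp_force: 66.3
```

move_arm([
  [[0, 0, 0, 0, 0], [100, 0, 0, 0, 0], [100, 0, 0, 0, 0], [100, 0, 0, 0, 0], [100, 0, 0, 0, 0]],
])

```text
time: 6.5
tool_pos: [0.4412, 0.2908, 0.0413]
tool_rot: [0.0, 0.726, 0.688, 0.0]
contact_force: [-0.2, 0.4, -0.4]
gripper_width: 1.002
grasp_force: 0.0
```

move_arm([
  [[100, 0, 0, -0.04, 0], [100, 0, 0, -0.06, 0], [100, 0, 0, -0.06, 0], [100, 0, 0, -0.06, 0], [100, 0, 0, -0.06, -0.5]],
])

```text
time: 6.92
tool_pos: [0.4405, 0.2906, 0.2107]
tool_rot: [0.0, 0.708, 0.707, 0.0]
contact_force: [1.2, -1.2, -0.3]
gripper_width: 0.999
grasp_force: 0.0
```

Run:
```python
from h import *
s=state(); c=get_calibration("wrist"); f=grab_frame("wrist"); cv2.imwrite("pics/w4.png",f[:,:,::-1])
print(s["tool_pos"],s["tool_rot"])
q=proj(c,(.607,.286,.01)); k=blob(f,(0,150,60),(8,255,255),q,80); print(q,cv2.fitEllipse(np.array([ray(c,*p[0],.01)[:2] for p in k],np.float32)[:,None]))
```

```text
[0.44054638 0.29061351 0.21070483] [3.48888502e-05 7.07535682e-01 7.06677611e-01 1.07174259e-04]
(np.float64(466.60588958757546), np.float64(187.54410506567876)) ((0.602234423160553, 0.2867436110973358), (0.09443909674882889, 0.0959770455956459), 59.013980865478516)
```

View pics/w4.png

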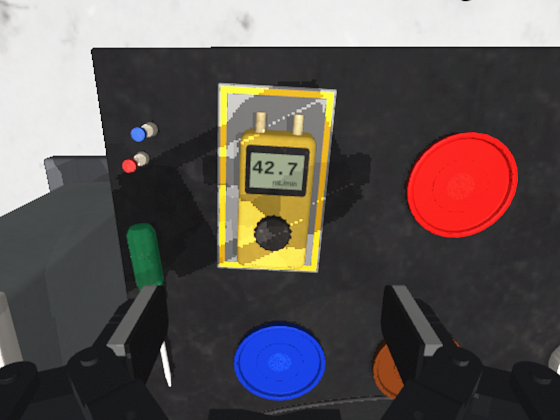

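The meter lies on the pad (275,190) but sits toward the -y edge, so I'll measure it.

Run:
```python
from h import *
c=get_calibration("wrist")
for n,z,ps in [("tips",.022,[(261,113),(298,115)]),("padtop outer",.006,[(219,84),(336,91)]),("pad bottom outer",.006,[(317,272),(218,267)]),("body",.03,[(242,133),(316,137),(305,266),(238,262)])]:
    P=np.array([ray(c,*p,z)[:2] for p in ps]); print(n,P.round(4).tolist(),P.mean(0))
```

```text
tips [[0.4345, 0.3527], [0.4646, 0.3511]] [0.44951024 0.35188951]
padtop outer [[0.3994, 0.3748], [0.4972, 0.3695]] [0.44831947 0.37212638]
pad bottom outer [[0.4879, 0.1995], [0.3909, 0.2054]] [0.43940784 0.2024342 ]
body [[0.4192, 0.3376], [0.4789, 0.3345], [0.4734, 0.2185], [0.4128, 0.2227]] [0.4460726  0.27833454]
```

The meter is within about 4 mm of the pad centre. Next the red bottle.

move_arm([
  [[100, -0.03, 0.02, -0.03, 0], [100, -0.06, 0.02, -0.03, 0], [100, -0.06, 0.02, -0.03, 0], [100, -0.06, 0.02, 0, 0], [100, -0.06, 0.02, 0, 0]],
])

```text
time: 7.38
tool_pos: [0.5014, 0.1278, 0.2648]
tool_rot: [0.001, 0.708, 0.707, 0.002]
contact_force: [1.5, 0.4, -0.6]
gripper_width: 0.999
grasp_force: 0.0
```

move_arm([
  [[100, -0.06, 0.02, 0, 0], [100, -0.06, 0.02, 0, 0], [100, -0.06, 0.02, 0, 0], [100, -0.06, 0.02, 0, 0], [100, -0.06, 0.02, 0, 0]],
])

```text
time: 7.8
tool_pos: [0.5602, -0.0529, 0.2627]
tool_rot: [0.0, 0.708, 0.706, 0.0]
contact_force: [1.2, -0.5, 0.4]
gripper_width: 0.999
grasp_force: 0.0
```

move_arm([
  [[100, -0.06, 0.02, 0, 0], [100, -0.06, 0.02, 0, 0], [100, -0.06, 0.02, 0, 0], [100, -0.06, 0.02, 0, 0], [100, 0, 0, 0, 0]],
])

```text
time: 8.22
tool_pos: [0.6084, -0.2009, 0.2619]
tool_rot: [0.001, 0.71, 0.704, -0.001]
contact_force: [-0.9, 0.4, 0.1]
gripper_width: 1.003
grasp_force: 0.0
```

```bash
cat > cap.py <<'E'
from h import *
import sys
# usage: cap.py name x y z  hsv-lo hsv-hi : ray-cast the cap blob
n=sys.argv[1]; X=list(map(float,sys.argv[2:5])); lo=eval(sys.argv[5]); hi=eval(sys.argv[6])
s=state(); c=get_calibration("wrist"); f=grab_frame("wrist"); cv2.imwrite(f"pics/{n}.png",f[:,:,::-1])
q=proj(c,X); k=blob(f,lo,hi,q,60); print(s["tool_pos"].round(4),np.round(q,1),cv2.boundingRect(k))
o=np.array([ray(c,*p[0],X[2])[:2] for p in k],np.float32); print(cv2.minEnclosingCircle(o))
E
python3 cap.py w5 .617 -.308 .14 "(0,120,60)" "(9,255,255)"
```

```text
[ 0.6084 -0.2009  0.2619] [288.5 344.3] (272, 313, 37, 45)
((0.6164870262145996, -0.29992085695266724), 0.020397648215293884)
```

View pics/w5.png

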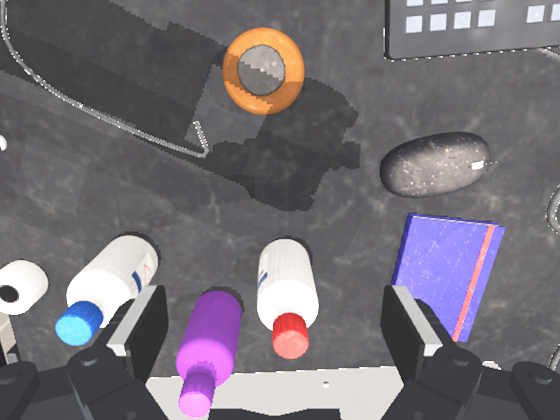

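The red bottle (288,290) has its cap top at about (290,344), which matches the top-view estimate. Purple (210,350) clears the left finger.

move_arm([
  [[100, -0.05, 0.006, 0, 0], [100, -0.06, 0.006, 0, 0], [100, -0.06, 0.003, 0, 0], [100, -0.01, 0, 0, 0], [100, 0, 0, 0.02, 0]],
])

```text
time: 8.68
tool_pos: [0.6172, -0.3048, 0.2532]
tool_rot: [0.002, 0.709, 0.706, 0.001]
contact_force: [0.4, 0.7, 1.1]
gripper_width: 1.003
grasp_force: 0.0
```

move_arm([
  [[100, -0.005, 0, 0.05, 0], [100, 0, 0, 0.06, 0], [100, 0, 0, 0.06, 0], [100, 0, 0, 0.05, 0], [100, 0, 0, 0.03, 0]],
])

```text
time: 9.1
tool_pos: [0.614, -0.3019, 0.0948]
tool_rot: [-0.004, 0.707, 0.707, -0.0]
contact_force: [-0.2, 0.8, -0.1]
gripper_width: 0.997
grasp_force: 0.0
```

move_arm([
  [[100, 0, 0, 0, 0], [60, 0, 0, 0, 0], [0, 0, 0, 0, 0], [0, 0, 0, 0, 0], [0, 0, 0, 0, 0]],
])

```text
time: 9.52
tool_pos: [0.6179, -0.3065, 0.1036]
tool_rot: [0.002, 0.708, 0.706, 0.001]
contact_force: [0.3, -1.8, 5.6]
gripper_width: 0.603
grasp_force: 63.5
```

move_arm([
  [[0, 0, 0, 0, 0], [0, 0, 0, 0, 0], [0, 0, 0, 0, 0]],
])

```text
time: 9.77
tool_pos: [0.6179, -0.3069, 0.1035]
tool_rot: [0.002, 0.708, 0.706, 0.001]
contact_force: [0.6, 0.2, 6.6]
gripper_width: 0.599
grasp_force: 63.4
```

The width reads low (51 mm against 56), so the pads may be on the shoulder. I'll regrip a bit lower.

move_arm([
  [[100, 0, 0, 0, 0], [100, 0, 0, 0, 0], [100, 0, 0, 0, 0], [100, 0, 0, 0.007, 0], [100, 0, 0, 0.004, 0]],
])

```text
time: 10.18
tool_pos: [0.616, -0.3059, 0.0931]
tool_rot: [-0.0, 0.708, 0.706, -0.0]
contact_force: [-0.8, -1.0, 0.2]
gripper_width: 1.002
grasp_force: 0.0
```

move_arm([
  [[100, 0, 0, 0, 0], [60, 0, 0, 0, 0], [0, 0, 0, 0, 0], [0, 0, 0, 0, 0], [0, 0, 0, 0, 0]],
])

```text
time: 10.6
tool_pos: [0.6169, -0.3063, 0.0948]
tool_rot: [0.001, 0.708, 0.706, 0.0]
contact_force: [-0.3, 0.4, -1.5]
gripper_width: 0.61
grasp_force: 62.7
```

move_arm([
  [[0, 0, 0, -0.03, 0], [0, 0, 0, -0.06, 0], [0, 0, 0, -0.065, 0], [0, 0, 0, -0.065, 0], [0, 0.02, 0, -0.05, 0]],
])

```text
time: 11.02
tool_pos: [0.6164, -0.2958, 0.2592]
tool_rot: [0.002, 0.709, 0.706, -0.0]
contact_force: [1.1, -0.5, -1.6]
gripper_width: 0.607
grasp_force: 63.3
```

move_arm([
  [[0, 0.05, 0, 0, 0], [0, 0.06, 0, 0, 0], [0, 0.06, 0, 0, 0], [0, 0.06, 0, 0, 0], [0, 0.06, 0, 0, 0]],
])

```text
time: 11.43
tool_pos: [0.6161, -0.1185, 0.2554]
tool_rot: [-0.0, 0.708, 0.706, -0.0]
contact_force: [0.0, -0.5, -1.5]
gripper_width: 0.61
grasp_force: 63.3
```

move_arm([
  [[0, 0.06, 0, 0, 0], [0, 0.06, 0, 0, 0], [0, 0.06, 0, 0, 0], [0, 0.06, 0, 0, 0], [0, 0.06, 0, 0, 0]],
])

```text
time: 11.85
tool_pos: [0.6165, 0.0616, 0.2554]
tool_rot: [-0.0, 0.708, 0.706, -0.0]
contact_force: [1.2, 0.7, -1.9]
gripper_width: 0.608
grasp_force: 63.3
```

move_arm([
  [[0, 0.06, -0.005, 0, 0], [0, 0.06, -0.005, 0.02, 0], [0, 0.06, -0.005, 0.04, 0], [0, 0.06, -0.005, 0.04, 0], [0, 0.04, 0, 0.03, 0]],
])

```text
time: 12.27
tool_pos: [0.6039, 0.2279, 0.1776]
tool_rot: [-0.001, 0.707, 0.707, -0.001]
contact_force: [-0.5, -0.9, -1.1]
gripper_width: 0.61
grasp_force: 63.3
```

move_arm([
  [[0, 0.03, 0, 0, 0], [0, 0, 0, 0, 0], [0, 0, 0, 0, 0]],
])

```text
time: 12.52
tool_pos: [0.6053, 0.2437, 0.1791]
tool_rot: [-0.0, 0.707, 0.707, -0.001]
contact_force: [0.1, -1.0, -2.0]
gripper_width: 0.611
grasp_force: 63.3
```

Run:
```python
from h import *
s=state(); c=get_calibration("wrist"); f=grab_frame("wrist"); f2=grab_frame("side"); cv2.imwrite("pics/w6.png",np.hstack([cv2.resize(f,(400,300)),cv2.resize(f2,(400,300))])[:,:,::-1]); cv2.imwrite("pics/w6w.png",f[:,:,::-1])
print(s["tool_pos"],s["tool_rot"],s["gripper_width"])
```

```text
[0.60525014 0.24368949 0.17906364] [-1.21882187e-04  7.07217095e-01  7.06996027e-01 -7.64329701e-04] 0.6107173477256067
```

View pics/w6.png

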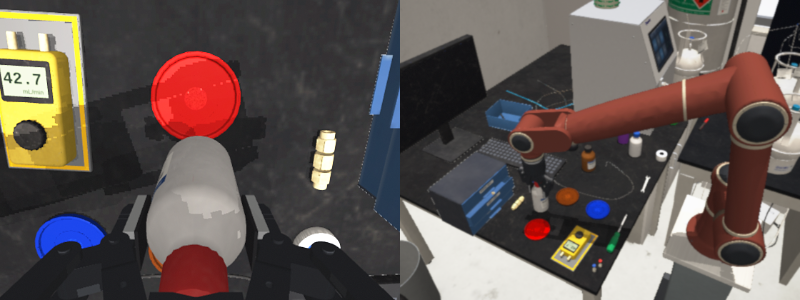

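The bottle is held upright, with the saucer ahead of it at about (275,133) in the full frame. I'll refine the saucer's centre.

Run:
```python
from h import *
f=cv2.imread("pics/w6w.png")[:,:,::-1].copy(); c=get_calibration("wrist")
k=blob(f,(0,150,60),(8,255,255),(275,133),90); P=np.array([ray(c,*p[0],.01)[:2] for p in k if p[0][1]<185],np.float32)
print(cv2.fitEllipse(P[:,None]),len(k),len(P))
# side of bottle: centre column of white at rows 230-260 -> world x at foot height
g=cv2.cvtColor(f,cv2.COLOR_RGB2HSV)
for r in (225,250,275):
    w=np.where((g[r,190:350,1]<60)&(g[r,190:350,2]>90))[0]+190; print(r,w.min(),w.max())
```

```text
((0.6043342351913452, 0.2850489318370819), (0.09488128125667572, 0.0950983539223671), 10.030086517333984) 360 282
225 232 322
250 223 329
275 193 349
```

move_arm([
  [[0, 0.037, 0, 0, 0], [0, 0.036, 0, 0, 0], [0, 0, 0, 0.03, 0], [0, 0, 0, 0.04, 0], [0, 0, 0, 0.03, 0]],
])

```text
time: 13.03
tool_pos: [0.6066, 0.286, 0.12]
tool_rot: [0.001, 0.708, 0.706, 0.001]
contact_force: [-0.1, 0.4, -2.7]
gripper_width: 0.611
grasp_force: 63.3
```

move_arm([
  [[0, 0, 0, 0.01, 0], [0, 0, 0, 0.006, 0], [0, 0, 0, 0, 0]],
])

```text
time: 13.28
tool_pos: [0.6062, 0.2861, 0.1105]
tool_rot: [0.0, 0.708, 0.706, -0.0]
contact_force: [-0.4, -0.8, -1.6]
gripper_width: 0.611
grasp_force: 63.3
```

move_arm([
  [[0, 0, 0, 0.008, 0], [0, 0, 0, 0.005, 0], [0, 0, 0, 0.003, 0], [0, 0, 0, 0, 0], [0, 0, 0, 0, 0]],
])

```text
time: 13.7
tool_pos: [0.606, 0.287, 0.101]
tool_rot: [0.0, 0.708, 0.706, 0.0]
contact_force: [0.0, -0.5, -1.7]
gripper_width: 0.613
grasp_force: 63.3
```

move_arm([
  [[0, 0, 0, 0.003, 0], [0, 0, 0, 0, 0], [0, 0, 0, 0, 0]],
])

```text
time: 13.95
tool_pos: [0.6064, 0.2873, 0.1006]
tool_rot: [0.0, 0.708, 0.706, 0.001]
contact_force: [-3.0, -0.5, 5.4]
gripper_width: 0.612
grasp_force: 64.0
```

move_arm([
  [[75, 0, 0, 0, 0], [90, 0, 0, 0, 0], [100, 0, 0, 0, 0], [100, 0, 0, 0, 0], [100, 0, 0, -0.03, 0]],
])

```text
time: 14.37
tool_pos: [0.6032, 0.2859, 0.1123]
tool_rot: [-0.002, 0.708, 0.706, -0.004]
contact_force: [-0.8, -0.9, -1.7]
gripper_width: 1.003
grasp_force: 0.0
```

move_arm([
  [[100, 0, 0, -0.06, 0], [100, 0, 0, -0.06, 0], [100, 0, 0, -0.06, 0], [100, 0, 0, -0.05, 0], [100, -0.03, 0, 0, 0]],
])

```text
time: 14.78
tool_pos: [0.6088, 0.2719, 0.2646]
tool_rot: [0.003, 0.707, 0.707, 0.007]
contact_force: [0.4, 0.1, 1.6]
gripper_width: 0.999
grasp_force: 0.0
```

move_arm([
  [[100, -0.06, 0, 0, 0], [100, -0.06, 0, 0, 0], [100, -0.06, 0, 0, 0], [100, -0.06, 0, 0, 0], [100, -0.06, 0, 0, 0]],
])

```text
time: 15.2
tool_pos: [0.6052, 0.0874, 0.2548]
tool_rot: [0.0, 0.708, 0.706, 0.0]
contact_force: [0.5, -0.0, 0.1]
gripper_width: 0.999
grasp_force: 0.0
```

move_arm([
  [[100, -0.06, 0, 0, 0], [100, -0.06, 0, 0, 0], [100, -0.06, 0, 0, 0], [100, 0, 0, 0, 0], [100, 0, 0, 0, 0]],
])

```text
time: 15.62
tool_pos: [0.6052, -0.0208, 0.2547]
tool_rot: [-0.0, 0.709, 0.705, 0.0]
contact_force: [0.2, 0.2, 0.5]
gripper_width: 1.001
grasp_force: 0.0
```

```bash
python3 cap.py w7 .604 -.113 .125 "(0,0,0)" "(180,110,120)"
python3 - <<'E'
from h import *
f=cv2.imread("pics/w7.png"); g=grab_frame("top")[:,:,::-1]
cv2.imwrite("pics/w7c.png",np.hstack([cv2.resize(f,(400,300)),cv2.resize(g[150:285,90:270],(400,300))]))
E
```

```text
[ 0.6052 -0.0208  0.2547] [275.3 322.2] (215, 269, 121, 114)
((0.6058807969093323, -0.11745662242174149), 0.053696125745773315)
```

View pics/w7c.png

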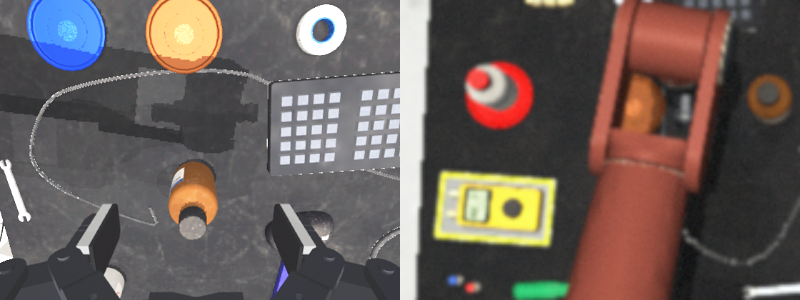

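The red bottle stands in its saucer, and brown is in view with its cap at about (270,322) in the full frame. On to the brown grasp.

Run:
```python
from h import *
f=cv2.imread("pics/w7.png")[:,:,::-1].copy(); c=get_calibration("wrist")
for n,lo,hi,at in [("brown",(5,100,50),(20,255,255),(258,45)),("blue",(100,100,50),(130,255,255),(95,45))]:
    k=blob(f,lo,hi,at,70); P=np.array([ray(c,*p[0],.01)[:2] for p in k if p[0][1]>2],np.float32); print(n,cv2.fitEllipse(P[:,None]))
print(ray(c,270,322,.125))
```

```text
brown ((0.5888255834579468, 0.09284103661775589), (0.09382299333810806, 0.09460057318210602), 90.9200668334961)
blue ((0.44413119554519653, 0.09684476256370544), (0.09448898583650589, 0.09570663422346115), 84.32254791259766)
[ 0.60024892 -0.11064493  0.125     ]
```

move_arm([
  [[100, -0.04, -0.004, 0, 0], [100, -0.06, -0.002, 0, 0], [100, -0.05, 0, 0, 0], [100, 0, 0, 0, 0], [100, 0, 0, 0.03, 0]],
])

```text
time: 16.13
tool_pos: [0.6037, -0.1095, 0.2411]
tool_rot: [0.003, 0.708, 0.706, 0.002]
contact_force: [0.4, 0.5, 1.7]
gripper_width: 1.002
grasp_force: 0.0
```

move_arm([
  [[100, 0, 0, 0.05, 0], [100, 0, 0, 0.05, 0], [100, 0, 0, 0.05, 0], [100, 0, 0, 0.05, 0], [100, 0, 0, 0.03, 0]],
])

```text
time: 16.55
tool_pos: [0.5998, -0.1064, 0.0949]
tool_rot: [-0.002, 0.707, 0.707, -0.001]
contact_force: [-0.7, 0.6, -0.6]
gripper_width: 0.998
grasp_force: 0.0
```

move_arm([
  [[100, 0, 0, 0.01, 0], [100, 0, 0, 0, 0], [100, 0, 0, 0, 0]],
])

```text
time: 16.8
tool_pos: [0.6022, -0.1082, 0.0938]
tool_rot: [0.0, 0.707, 0.707, 0.0]
contact_force: [-0.6, -0.3, 0.3]
gripper_width: 0.998
grasp_force: 0.0
```

move_arm([
  [[100, -0.006, 0, 0.01, 0], [100, 0, 0, 0.008, 0], [100, 0, 0, 0, 0], [60, 0, 0, 0, 0], [0, 0, 0, 0, 0]],
])

```text
time: 17.22
tool_pos: [0.6017, -0.1128, 0.0825]
tool_rot: [0.0, 0.708, 0.706, 0.0]
contact_force: [0.5, -0.6, -0.6]
gripper_width: 0.756
grasp_force: 0.0
```

move_arm([
  [[0, 0, 0, 0, 0], [0, 0, 0, 0, 0], [0, 0, 0, 0, 0]],
])

```text
time: 17.47
tool_pos: [0.602, -0.113, 0.083]
tool_rot: [0.001, 0.708, 0.706, 0.0]
contact_force: [-1.0, -1.2, 3.7]
gripper_width: 0.685
grasp_force: 65.4
```

move_arm([
  [[0, 0, 0, -0.03, 0], [0, 0, 0, -0.05, 0], [0, 0.03, 0, 0, 0], [0, 0.06, -0.01, 0, 0], [0, 0.06, -0.01, 0, 0]],
])

```text
time: 17.88
tool_pos: [0.5895, -0.0225, 0.1302]
tool_rot: [0.0, 0.709, 0.705, 0.0]
contact_force: [0.7, 1.0, -2.3]
gripper_width: 0.681
grasp_force: 65.3
```

move_arm([
  [[0, 0.06, 0, 0, 0], [0, 0.06, 0, 0, 0], [0, 0.05, 0, 0, 0], [0, 0.02, 0, 0, 0], [0, 0, 0, 0, 0]],
])

```text
time: 18.3
tool_pos: [0.5889, 0.0939, 0.1291]
tool_rot: [-0.001, 0.707, 0.708, -0.0]
contact_force: [-0.3, -0.9, -2.8]
gripper_width: 0.684
grasp_force: 65.4
```

move_arm([
  [[0, 0, 0, 0.02, 0], [0, 0, 0, 0.02, 0], [0, 0, 0, 0.01, 0], [0, 0, 0, 0, 0], [0, 0, 0, 0, 0]],
])

```text
time: 18.72
tool_pos: [0.589, 0.0903, 0.0985]
tool_rot: [-0.001, 0.708, 0.706, -0.001]
contact_force: [0.3, 0.4, -2.4]
gripper_width: 0.68
grasp_force: 65.3
```

move_arm([
  [[0, 0.003, 0.002, 0.008, 0], [0, 0, 0, 0.005, 0], [0, 0, 0, 0.003, 0], [0, 0, 0, 0, 0], [0, 0, 0, 0, 0]],
])

```text
time: 19.13
tool_pos: [0.5911, 0.0932, 0.0905]
tool_rot: [0.0, 0.708, 0.706, -0.0]
contact_force: [-1.4, -0.7, -2.2]
gripper_width: 0.679
grasp_force: 65.3
```

move_arm([
  [[0, 0, 0, 0.003, 0], [0, 0, 0, 0.001, 0], [0, 0, 0, 0, 0], [0, 0, 0, 0, 0]],
])

```text
time: 19.47
tool_pos: [0.5916, 0.0932, 0.089]
tool_rot: [0.0, 0.708, 0.706, 0.0]
contact_force: [-1.6, -0.2, 3.8]
gripper_width: 0.685
grasp_force: 65.8
```

move_arm([
  [[80, 0, 0, 0, 0], [90, 0, 0, 0, 0], [100, 0, 0, 0, 0], [100, 0, 0, 0, 0], [100, 0, 0, -0.03, 0]],
])

```text
time: 19.88
tool_pos: [0.5883, 0.093, 0.1021]
tool_rot: [-0.003, 0.708, 0.706, -0.003]
contact_force: [-0.3, -0.8, -0.9]
gripper_width: 1.003
grasp_force: 0.0
```

move_arm([
  [[100, 0, 0, -0.06, 0], [100, 0, 0, -0.06, 0], [100, 0, 0, -0.06, 0], [100, 0, 0, -0.06, 0], [100, -0.03, -0.01, 0, 0]],
])

```text
time: 20.3
tool_pos: [0.5893, 0.0769, 0.2603]
tool_rot: [0.005, 0.707, 0.707, 0.006]
contact_force: [1.4, -1.0, 1.7]
gripper_width: 1.003
grasp_force: 0.0
```

move_arm([
  [[100, -0.055, -0.025, 0, 0], [100, -0.055, -0.025, 0, 0], [100, -0.055, -0.025, 0, 0], [100, -0.055, -0.025, 0, 0], [100, -0.055, -0.025, 0, 0]],
])

```text
time: 20.72
tool_pos: [0.5088, -0.0909, 0.2501]
tool_rot: [0.0, 0.708, 0.707, 0.0]
contact_force: [1.1, 0.1, -0.3]
gripper_width: 1.003
grasp_force: 0.0
```

move_arm([
  [[100, -0.055, -0.025, 0, 0], [100, -0.055, -0.025, 0, 0], [100, -0.055, -0.025, 0, 0], [100, -0.04, -0.02, 0, 0], [100, 0, 0, 0, 0]],
])

```text
time: 21.13
tool_pos: [0.4506, -0.2161, 0.2502]
tool_rot: [0.0, 0.71, 0.704, -0.001]
contact_force: [0.0, -0.5, -0.1]
gripper_width: 1.002
grasp_force: 0.0
```

```bash
python3 cap.py w8 .451 -.301 .13 "(100,100,50)" "(130,255,255)"
python3 - <<'E'
from h import *
f=cv2.imread("pics/w8.png"); g=grab_frame("top")[:,:,::-1]
cv2.imwrite("pics/w8c.png",np.hstack([cv2.resize(f,(400,300)),cv2.resize(g[150:285,90:270],(400,300))]))
E
```

```text
[ 0.4506 -0.2161  0.2502] [277.7 321.3] (254, 291, 39, 48)
((0.4478917121887207, -0.2955232262611389), 0.020566638559103012)
```

View pics/w8c.png

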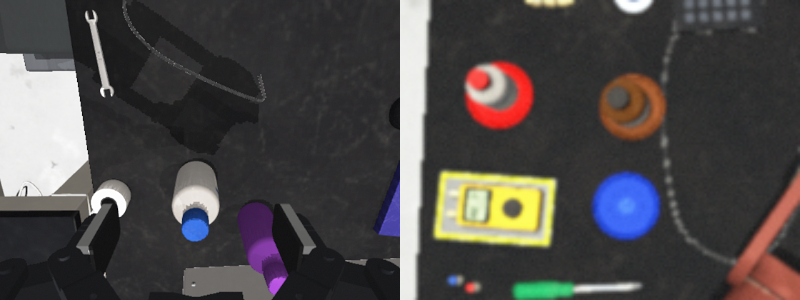

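Brown stands in its saucer. The blue cap top is at about (273,323) in the full frame, with purple to its right and clear. Now the blue grasp.

move_arm([
  [[100, -0.04, -0.002, 0, 0], [100, -0.06, 0, 0, 0], [100, -0.042, 0, 0, 0], [100, 0, 0, 0, 0], [100, 0, 0, 0.03, 0]],
])

```text
time: 21.65
tool_pos: [0.4533, -0.2989, 0.2358]
tool_rot: [0.003, 0.708, 0.706, 0.001]
contact_force: [0.9, 0.4, 0.6]
gripper_width: 1.001
grasp_force: 0.0
```

move_arm([
  [[100, 0, 0, 0.05, 0], [100, 0, 0, 0.05, 0], [100, 0, 0, 0.05, 0], [100, 0, 0, 0.045, 0], [100, 0, 0, 0.02, 0]],
])

```text
time: 22.07
tool_pos: [0.4498, -0.2944, 0.0987]
tool_rot: [-0.004, 0.707, 0.707, 0.0]
contact_force: [-0.5, -0.2, -0.3]
gripper_width: 0.999
grasp_force: 0.0
```

move_arm([
  [[100, 0, 0, 0.01, 0], [100, 0, 0, 0, 0], [100, 0, 0, 0, 0]],
])

```text
time: 22.32
tool_pos: [0.4521, -0.2979, 0.0985]
tool_rot: [0.001, 0.708, 0.707, 0.0]
contact_force: [-0.0, 0.4, 0.7]
gripper_width: 1.001
grasp_force: 0.0
```

Now dx -2 mm, dy -4 mm, and down 11 mm to 0.087.

move_arm([
  [[100, -0.006, -0.003, 0.01, 0], [100, 0, 0, 0.008, 0], [100, 0, 0, 0, 0], [60, 0, 0, 0, 0], [0, 0, 0, 0, 0]],
])

```text
time: 22.73
tool_pos: [0.4493, -0.3016, 0.0866]
tool_rot: [0.0, 0.708, 0.706, 0.0]
contact_force: [0.3, -0.4, 0.3]
gripper_width: 0.752
grasp_force: 0.0
```

move_arm([
  [[0, 0, 0, 0, 0], [0, 0, 0, 0, 0], [0, 0, 0, 0, 0]],
])

```text
time: 22.98
tool_pos: [0.4498, -0.3019, 0.0872]
tool_rot: [0.001, 0.708, 0.706, 0.0]
contact_force: [-0.4, 0.8, 3.8]
gripper_width: 0.642
grasp_force: 64.0
```

move_arm([
  [[0, 0, 0, -0.03, 0], [0, 0, 0, -0.05, 0], [0, 0.03, 0, 0, 0], [0, 0.06, 0, 0, 0], [0, 0.06, 0, 0, 0]],
])

```text
time: 23.4
tool_pos: [0.4491, -0.211, 0.1344]
tool_rot: [-0.0, 0.709, 0.705, 0.0]
contact_force: [0.0, 1.0, -2.4]
gripper_width: 0.64
grasp_force: 64.3
```

move_arm([
  [[0, 0.06, 0, 0, 0], [0, 0.06, 0, 0, 0], [0, 0.06, 0, 0, 0], [0, 0.06, 0, 0, 0], [0, 0.06, 0, 0, 0]],
])

```text
time: 23.82
tool_pos: [0.4487, -0.0295, 0.1334]
tool_rot: [-0.001, 0.708, 0.706, -0.0]
contact_force: [1.3, -0.2, -2.0]
gripper_width: 0.644
grasp_force: 64.3
```

move_arm([
  [[0, 0.06, 0, 0, 0], [0, 0.06, 0, 0, 0], [0, 0.05, 0, 0, 0], [0, 0.02, 0, 0, 0], [0, 0, 0, 0, 0]],
])

```text
time: 24.23
tool_pos: [0.449, 0.0851, 0.1334]
tool_rot: [-0.001, 0.706, 0.708, -0.0]
contact_force: [0.2, 0.0, -2.3]
gripper_width: 0.639
grasp_force: 64.3
```

move_arm([
  [[0, 0, 0, 0, 0], [0, 0, 0, 0, 0]],
])

```text
time: 24.4
tool_pos: [0.4497, 0.0821, 0.1337]
tool_rot: [-0.0, 0.708, 0.706, -0.001]
contact_force: [-0.3, 0.3, -2.1]
gripper_width: 0.64
grasp_force: 64.3
```

move_arm([
  [[0, 0.02, -0.005, 0, 0], [0, 0, 0, 0.02, 0], [0, 0, 0, 0.02, 0], [0, 0, 0, 0.015, 0], [0, 0, 0, 0.005, 0]],
])

```text
time: 24.82
tool_pos: [0.4453, 0.0938, 0.0952]
tool_rot: [-0.002, 0.708, 0.706, -0.002]
contact_force: [-0.6, -0.5, -2.6]
gripper_width: 0.641
grasp_force: 64.3
```

move_arm([
  [[0, 0, 0, 0, 0], [0, 0, 0, 0, 0]],
])

```text
time: 24.98
tool_pos: [0.4469, 0.0943, 0.0978]
tool_rot: [-0.0, 0.708, 0.706, -0.0]
contact_force: [-0.6, -0.5, -1.5]
gripper_width: 0.642
grasp_force: 64.3
```

move_arm([
  [[0, 0, 0, 0.004, 0], [0, 0, 0, 0.003, 0], [0, 0, 0, 0, 0], [0, 0, 0, 0, 0], [0, 0, 0, 0, 0]],
])

```text
time: 25.4
tool_pos: [0.4472, 0.0947, 0.0943]
tool_rot: [0.0, 0.708, 0.706, 0.0]
contact_force: [0.8, -0.5, -1.5]
gripper_width: 0.641
grasp_force: 64.3
```

move_arm([
  [[0, 0, 0, 0.002, 0], [0, 0, 0, 0, 0], [0, 0, 0, 0, 0]],
])

```text
time: 25.65
tool_pos: [0.4475, 0.0947, 0.0932]
tool_rot: [0.0, 0.708, 0.706, 0.0]
contact_force: [0.4, -0.3, -1.2]
gripper_width: 0.645
grasp_force: 64.4
```

move_arm([
  [[0, 0, 0, 0.002, 0], [0, 0, 0, 0, 0], [80, 0, 0, 0, 0], [90, 0, 0, 0, 0], [100, 0, 0, 0, 0]],
])

```text
time: 26.07
tool_pos: [0.4472, 0.0946, 0.0918]
tool_rot: [0.0, 0.708, 0.706, 0.0]
contact_force: [-0.2, -0.6, 1.0]
gripper_width: 0.989
grasp_force: 0.0
```

move_arm([
  [[100, 0, 0, 0, 0], [100, 0, 0, -0.03, 0], [100, 0, 0, -0.06, 0], [100, 0, 0, -0.06, 0], [100, 0, 0, -0.06, 0]],
])

```text
time: 26.48
tool_pos: [0.4465, 0.0946, 0.2185]
tool_rot: [-0.0, 0.708, 0.706, -0.001]
contact_force: [0.2, 0.0, 0.1]
gripper_width: 1.002
grasp_force: 0.0
```

move_arm([
  [[100, 0, 0, -0.06, 0], [100, -0.06, 0, 0, 0], [100, -0.06, 0, 0, 0], [100, -0.06, 0, 0, 0], [100, -0.06, 0, 0, 0]],
])

```text
time: 26.9
tool_pos: [0.4466, -0.0506, 0.2541]
tool_rot: [0.001, 0.707, 0.707, 0.0]
contact_force: [1.2, 0.3, -0.7]
gripper_width: 0.999
grasp_force: 0.0
```

move_arm([
  [[100, -0.06, 0, 0, 0], [100, -0.06, 0, 0, 0], [100, -0.06, 0, 0, 0], [100, -0.06, 0, 0, 0], [100, 0, 0, 0, 0]],
])

```text
time: 27.32
tool_pos: [0.4459, -0.1983, 0.2536]
tool_rot: [0.001, 0.71, 0.704, -0.001]
contact_force: [-1.0, 0.2, -0.1]
gripper_width: 0.999
grasp_force: 0.0
```

Run:
```python
from h import *
f=grab_frame("top"); s=grab_frame("side"); c=get_calibration("top")
cv2.imwrite("pics/fin.png",np.hstack([cv2.resize(f[130:270,90:270],(400,311)),cv2.resize(s[220:380,120:340],(400,311))])[:,:,::-1])
for n,lo,hi,z,S,r in [("red",(0,120,80),(8,255,255),.146,(.6045,.285),9),("blue",(100,90,60),(130,255,255),.136,(.446,.0945),9),("brown",(0,0,0),(180,110,110),.131,(.5905,.092),9)]:
    q=proj(c,(*S,z)); k=blob(f,lo,hi,q,r); p=cen(k); print(n,np.round(q,1),np.round(p[:4],1),ray(c,p[0],p[1],z).round(4))
```

```text
red [123.4 187.3] [124.5 185.    8.    9. ] [0.6115 0.2819 0.146 ]
blue [185.4 241.2] [186.5 240.5   7.    9. ] [0.4482 0.0914 0.136 ]
brown [188.1 193.7] [187.5 193.5   9.    9. ] [0.5909 0.0937 0.131 ]
```

View pics/fin.png

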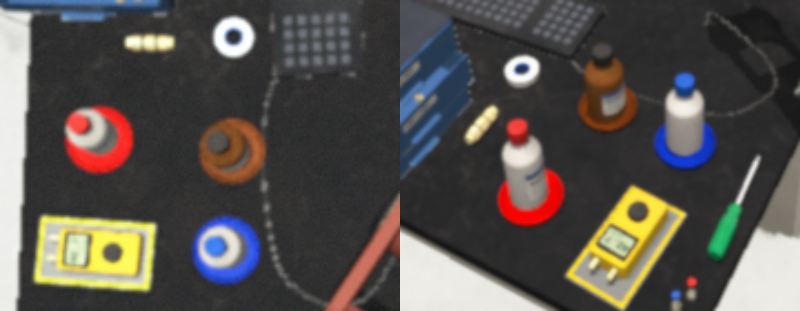

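All four things stand in place, the tape and fitting are untouched, and the arm is clear.

```bash
python3 -c "
from plant import job; print(job.job_done())"
```

```text
the job is handed in; nothing more can be done
None
```

The job is handed in: by the final pictures the three bottles stand in their saucers and the meter lies face up on its pad, all within about 7 mm of centre, and the tape and brass fitting are untouched; no verdict came back.

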